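# Clear the oil can and set the length stop to its detent

### The job

Lift the oil can by its handle off the little stand and set it down (do not drop it) upright on the rubber pad, so that it is out of the length stop's way; then take the black grip of the stop and slide it along the bed towards the clamped bar until you feel its ball click into the notch, and finish there, still gripping the stop at the notch with the pin dropped in. Never let the can and the stop knock together, do not tip the can over, and leave the other things where they are.

Things in the scene. Friction and masses are not known exactly. Their poses are not given: they have to be found in the camera images.
- bench_rail: Fixed low steel bed, 80 wide (x from -50 to +30) x 360 long (along its y) x 30 high, 45 mm high end blocks; a clamp with a round bar lies beyond its +y end. Origin: on the work surface, mid-length, under the line of the stop's grip. +y is the sliding direction, towards the clamped bar; z up.
- stop_grip (a point): Centre of the stop's black grip block, 82 mm above the work surface (block 20 mm along the bed, 30 across, from 60 to 98 mm high), axes as the bed's. It stands on a 50 x 50 mm carriage. A flat arm 12 mm thick reaches 135 mm to the bed's +x at 55 to 73 mm height, passing over the stand; at the -x side, 36 mm from the grip's centre, a spring pin stands up to 92 mm high.
- stop (a joint): Slide along the bed's +y, 0 to 0.26 m: grip at y = -120 mm of the bed at 0, +140 mm at 0.26. Starts in the first 30 mm; about 2 N of drag. One notch between 0.165 and 0.225, different each time and out of sight: feel for it. It draws the stop in over the 8 mm before its centre (up to 9 N); at the centre it sits firm; some 10 N beyond the drag pushes it out. Let go, it centres itself.
- stop_pin (a joint): Drop of the stop's spring-loaded ball pin in m: about 0.0005 while the ball rides on the bed, about 0.006 (6 mm) fully in the notch, about 0.003 when the stop is 2.5 mm off the notch's centre. It rises again if the notch is overrun.
- stand: Fixed stand, 88 x 88 mm tray on a column, at the +x side of the bed between the stop and the notch. Tray floor 39 mm above the work surface, rim 44 mm. Origin on the work surface under its centre, z up.
- can: Loose closed steel oil can, 68 mm diameter, 80 mm high, about 0.3 to 0.6 kg, with a short spout at its +x side (reaching 50 mm from the axis) and a fixed arched handle over the top. Origin: centre of its underside, z up. It starts standing in the stand's tray.
- can_handle (a point): Middle of the can's handle, 128 mm above its underside: a level round bar 10 mm thick, 52 mm long along the can's y axis, passing over the can; 41 mm free below it to the filler cap.
- pad: Fixed black rubber pad 150 x 150 mm, 4 mm thick, flat on the work surface to one side of the bed (left or right). Origin: centre of its underside, z up.
- bolt_bin: Fixed open grey steel bolt bin 130 x 130 x 45 mm, on the side of the bed where the pad is not. Origin: centre of its underside.
- hammer: Bystander: hammer lying down, 260 mm long, 60 mm head, along its own x; origin at mid-length on the work surface.
- wrench: Bystander: flat wrench lying down, 180 mm long along its own x, 8 mm thick; origin at mid-length.
- jar: Bystander: glass jar, 60 mm diameter, 85 mm high; origin centre of underside.
- disc: Bystander: grinding disc lying flat, 110 mm diameter, 6 mm thick; origin centre of underside.
- offcut: Bystander: short upright steel bar end, 40 mm diameter, 50 mm high; origin centre of underside.

How it is judged:
By the outcome, as a careful person would: the job done as asked, in the order asked, and still so for the second after the job is handed in, while the arm keeps its last pose, push and grip.
It also fails if it takes over 72 s, if anything falls off the work surface, if the arm or the gripper's body presses on something with over 40 N, if the wrist force passes 120 N, or if a joint passes its speed limit or range.

### The arm

A 6-joint arm with a two-finger parallel gripper is mounted at the origin on the work surface. World frame = base frame: x ahead of the robot, y to its left, z up, the work surface at z = 0. Lengths are in m, angles in degrees, forces in N, time in s.
With the tool pointing down it reaches from about 0.4 to 0.825 m from the base axis. Payload 7 kg.
Tool frame: the origin (TCP) lies midway between the tips of the shut fingers; the grasp point (between the pads) lies 19 mm behind it; z points along the fingers, y is the direction in which the jaws open and shut (so a half turn about z gives the same grasp; the last joint's range is limited). The gripper opens to 88 mm and grips with 3 to 60 N. Pads are 19 mm wide; open, the fingers measure 130 mm over their backs; the gripper's body (78 mm by 193 mm) begins 47 mm behind the grasp point.
Start: joints at [-58.837, 20.546, 0.682, 0, -70.136, -16.507], TCP at [0.171, -0.653, 0.227] pointing down, gripper open.
Joint ranges: [-176.03, 176.03], [-82.01, 121.73], [-58.28, 71.71], [-173.87, 95.51], [-174.79, -0.11], [-173.66, 173.66]. Speed limits (degrees/s): [136.94, 136.94, 172.46, 180, 180, 180].

### API

Orientations are given as a 3x3 rotation matrix whose columns are the frame's x, y, z axes.
In Python, from rig import robot gives the robot as it stands. Calls block until the motion is done:
- robot.goto(position, orientation): joint-space move of the TCP to a pose.
- robot.servo_line(position, ori=None, speed=0.15): straight line of the TCP; ori=None keeps the orientation; speed is the mean speed in m/s.
- robot.movej(angles): joint-space move.
- robot.move_gripper(opening): opening from 0.0 (shut) to 1.0 (fully open); the grip force is fixed at half the most; returns when the fingers have stopped.
- robot.dwell(seconds).
- robot.ik(position, orientation): joint angles nearest the present ones, or None.
- robot.grab_frame(name): name is "scene" or "top"; returns (picture, depth): 384x512x3 uint8, red, green, blue; 384x512 float32, m along the optical axis (not along the pixel's ray), 0 where there is no reading.
- robot.camera_info(name): a dict with "vfov" (degrees; the focal length in pixels is half the picture's height over the tangent of half this angle, whatever the lens; pixels are square), "cx", "cy" (the principal point, pixels), "view" (4x4, takes a point from world to camera coordinates). Camera axes: x right, y down, z forward; pixel columns grow to the right and rows downward; lengths in m; the calibration is good to about 2 mm. A picture is of the moment at which its call begins. camera_info takes no time and is no camera call.
A pose or a line that the arm cannot do raises robot.Unreachable and nothing moves.
- robot.job_done(): hands the job in, once; it reports no verdict.
Readings, each from a call of its own:
- robot.read_t(): time.
- robot.read_qpos(): joint angles.
- robot.read_qvel(): joint speeds.
- robot.read_effort(): joint torques, N m.
- robot.read_position(): TCP position.
- robot.read_tcp_rot(): TCP orientation.
- robot.read_force(): force on the tool from outside, world axes, zero at the start.
- robot.read_ft_torque(): the same for the moment, N m.
- robot.read_grip_width(): opening from 0.0 (shut) to 1.0 (fully open).
Only numpy, scipy, OpenCV 4.12 (cv2) and the standard library are available. Lean on these libraries where they do the work, as an engineer would, in place of code of your own. Each camera call takes 0.05 s, during which the arm holds its last target.

## Working session

There is one attempt and no reset: what is moved stays moved. The work goes in short steps, each a Python script; the robot and the scene stay as the last script left them, time stands still between calls to the robot, and variables do not carry over. Pictures are saved under pics/ and viewed, and the job is handed in when it is done.

```bash
ls; mkdir -p pics; python3 - <<'E'
from rig import robot
import cv2,numpy as np
for n in("scene","top"):
    im,d=robot.grab_frame(n); cv2.imwrite(f"pics/{n}0.png",im[:,:,::-1]); np.savez(f"{n}0.npz",im=im,d=d)
    c=robot.camera_info(n);print(n,c,(d>0).mean())
print(robot.read_t(),robot.read_tcp_rot(),robot.read_force())
E
```

```text
pics
scene {'vfov': 50.26316901766354, 'cx': 255.1784578474585, 'cy': 186.12486653622278, 'view': array([[ 0.3970297 ,  0.91776486, -0.00866457, -0.18408456],
       [ 0.7492484 , -0.32955223, -0.57447555, -0.37829051],
       [-0.5300889 ,  0.22159194, -0.81847588,  1.37331804],
       [ 0.        ,  0.        ,  0.        ,  1.        ]])} 0.9960734049479166
top {'vfov': 45.05755694021988, 'cx': 256.0782972285706, 'cy': 188.41970211361536, 'view': array([[-0.02452829, -0.99969433,  0.00310069, -0.04455771],
       [-0.99730048,  0.02425459, -0.069307  ,  0.57573782],
       [ 0.06921061, -0.0047923 , -0.99759056,  1.37525246],
       [ 0.        ,  0.        ,  0.        ,  1.        ]])} 0.9960276285807291
0.1 [[-9.67484181e-01 -2.52930930e-01 -5.51707142e-04]
 [-2.52931477e-01  9.67483105e-01  1.45216377e-03]
 [ 1.66470206e-04  1.54448957e-03 -9.99998793e-01]] [ 0.06052613  0.33337937 -0.92750732]
```

View pics/scene0.png

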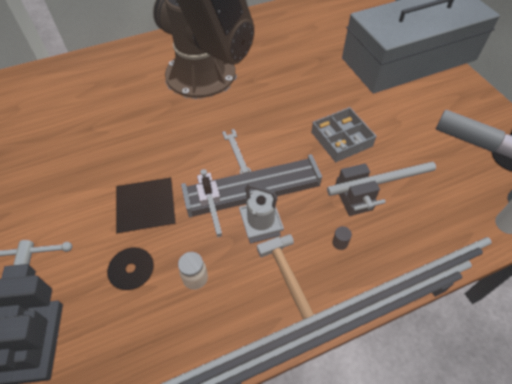

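View pics/top0.png

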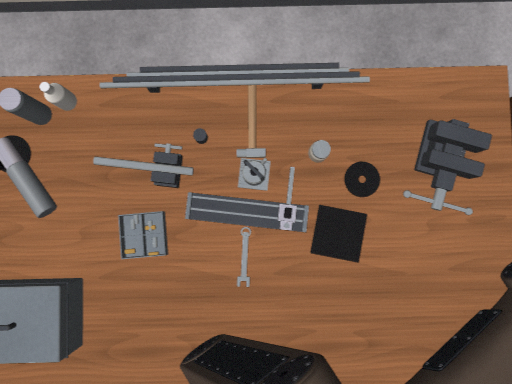

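The top view shows the bed at about (247,212), the can on its stand at (254,173), the stop grip at (287,212) and the pad at (339,233). I'll measure these next.

```bash
cat > h.py <<'E'
import numpy as np,cv2
from rig import robot
def cloud(n,d):
    c=robot.camera_info(n);f=192/np.tan(np.radians(c['vfov']/2));V=c['view']
    v,u=np.mgrid[:384,:512]
    P=np.stack([(u-c['cx'])/f*d,(v-c['cy'])/f*d,d],-1)
    return (P-V[:3,3])@V[:3,:3]
def ray(n,uv,z):
    c=robot.camera_info(n);f=192/np.tan(np.radians(c['vfov']/2));V=c['view'];R=V[:3,:3]
    uv=np.atleast_2d(uv).astype(float)
    D=np.c_[(uv[:,0]-c['cx'])/f,(uv[:,1]-c['cy'])/f,np.ones(len(uv))]@R
    C=-R.T@V[:3,3]
    return C+D*((z-C[2])/D[:,2:])
E
python3 - <<'E'
from h import *
for n in("top","scene"):
    z=np.load(n+"0.npz");P=cloud(n,z['d']);im=z['im'];Z=P[...,2]
    ws=(P[...,0]>.35)&(P[...,0]<.85)&(abs(P[...,1])<.4)
    print(n,"table z",np.median(Z[ws]))
    def rep(name,m,zz=None):
        p=P[m]
        if len(p)<3: print(name,len(p));return
        r=cv2.minAreaRect(p[:,:2].astype(np.float32)*1000)
        print(name,len(p),"rect",[np.round(t,1) for t in r],"mean",np.round(p.mean(0)*1000,1))
    box=lambda x0,x1,y0,y1,z0,z1:(P[...,0]>x0)&(P[...,0]<x1)&(P[...,1]>y0)&(P[...,1]<y1)&(Z>z0)&(Z<z1)
    rep("bed30-",box(.4,.6,-.25,.25,.024,.036))
    rep("blocks",box(.4,.58,-.25,.25,.040,.050))
    rep("high>110",box(.4,.75,-.25,.25,.11,.25))
    rep("can handle>150",box(.5,.75,-.15,.15,.153,.25))
    rep("can top 115-125",box(.5,.75,-.15,.15,.110,.130))
    rep("grip 94-102",box(.4,.6,-.25,-.02,.092,.105))
    rep("arm 68-78",box(.4,.7,-.25,-.02,.066,.079))
    dark=(im.max(-1)<50)
    rep("pad",box(.4,.6,-.4,-.15,-.003,.012)&dark)
    rep("tray",box(.5,.7,-.1,.1,.034,.050))
for n,(u0,v0,u1,v1),s in(("top",(180,130,380,270),4),("scene",(180,140,340,260),5)):
    im=np.load(n+"0.npz")['im'][v0:v1,u0:u1,::-1]
    cv2.imwrite(f"pics/{n}0z.png",cv2.resize(im,None,fx=s,fy=s,interpolation=cv2.INTER_CUBIC))
E
```

```text
top table z 0.002282308191185572
bed30- 2528 rect [array([507.7,  24. ]), array([192.4, 450.4]), np.float64(3.4)] mean [506.5  -8.1  30.9]
blocks 336 rect [array([500.3,  17.9]), array([157.6, 458.4]), np.float64(5.8)] mean [508.5  13.3  44.9]
high>110 461 rect [array([617.5, -54.6]), array([64.3, 67.7]), np.float64(88.2)] mean [616.5 -54.3 129.4]
can handle>150 98 rect [array([615.9, -53.9]), array([73.5,  9.9]), np.float64(45.2)] mean [616.  -53.8 169. ]
can top 115-125 341 rect [array([616.3, -53.5]), array([62.1, 65.3]), np.float64(88.4)] mean [615.7 -53.3 117.4]
grip 94-102 88 rect [array([ 542. , -101.5]), array([187.1,  44.6]), np.float64(39.7)] mean [ 497.  -142.5   97.9]
arm 68-78 235 rect [array([ 568.7, -170.8]), array([191.2, 221.9]), np.float64(30.2)] mean [ 552.4 -154.2   72.2]
pad 2009 rect [array([ 499.3, -318. ]), array([147.3, 227.3]), np.float64(78.7)] mean [ 471.9 -314.9    5.2]
tray 552 rect [array([5.827e+02, 4.000e-01]), array([164.8, 199.1]), np.float64(0.1)] mean [579.3 -30.9  39.3]
scene table z -2.3836565873946375e-05
bed30- 2751 rect [array([518.8,  22.4]), array([193.6, 462.6]), np.float64(6.2)] mean [508.7  -1.4  29.5]
blocks 362 rect [array([502.1,  18.3]), array([160.2, 457.8]), np.float64(6.2)] mean [502.9   8.6  43.5]
high>110 733 rect [array([621.5, -54.2]), array([63.1, 67.7]), np.float64(87.2)] mean [622.2 -54.  129.6]
can handle>150 157 rect [array([619.2, -50.8]), array([74.3, 10.5]), np.float64(45.4)] mean [620.6 -51.  166.1]
can top 115-125 512 rect [array([620.5, -53.1]), array([61. , 65.5]), np.float64(87.6)] mean [621.9 -54.2 117.1]
grip 94-102 89 rect [array([ 488.8, -143.8]), array([19.6, 54.7]), np.float64(82.8)] mean [ 500.7 -145.3   96.2]
arm 68-78 336 rect [array([ 567.7, -150.7]), array([215.2, 214.7]), np.float64(14.6)] mean [ 588.2 -133.    72.1]
pad 0
tray 532 rect [array([564.7, -20.1]), array([127.6, 240. ]), np.float64(54.4)] mean [632.4 -57.3  39.7]
```

View pics/top0z.png

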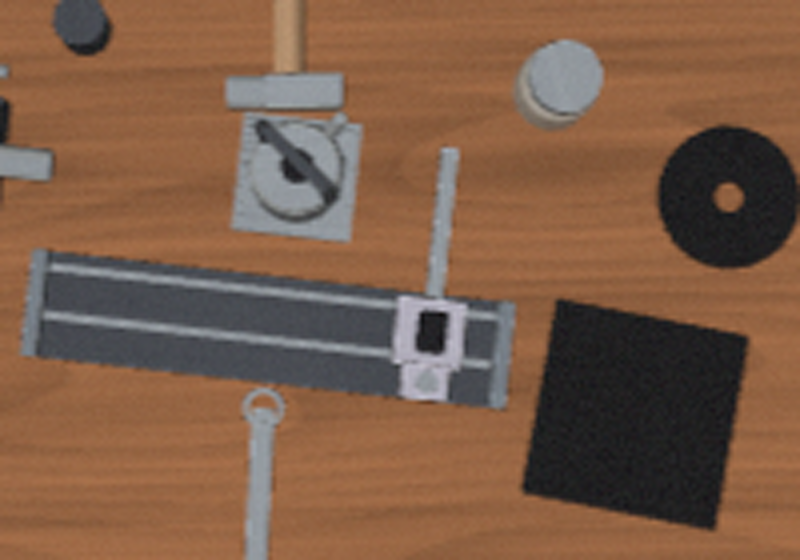

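View pics/scene0z.png

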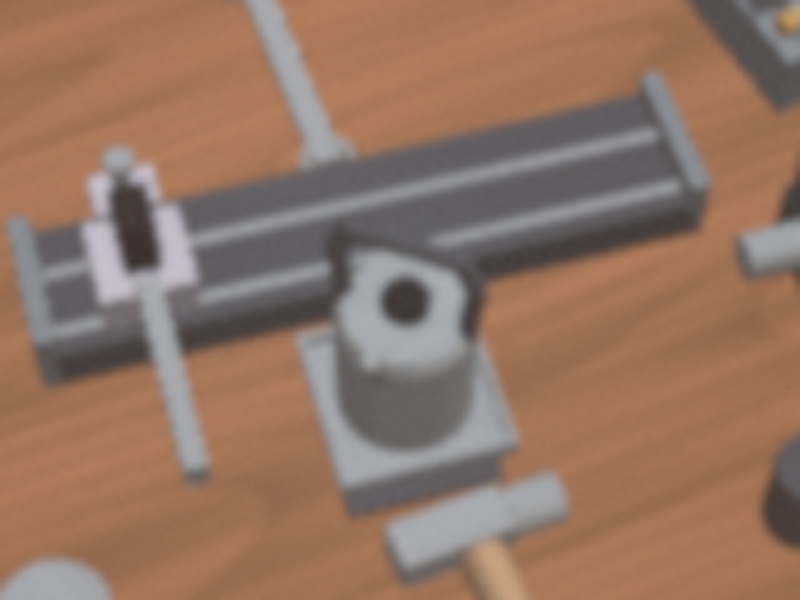

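The two views differ by about 4 mm on the can, so I'll take tight measurements of the handle, end blocks, grip and pad from both and average them.

```bash
python3 - <<'E'
from h import *
for n in("top","scene"):
    z=np.load(n+"0.npz");P=cloud(n,z['d']);im=z['im'];Z=P[...,2];X=P[...,0];Y=P[...,1]
    def ax(p):
        q=p[:,:2]-p[:,:2].mean(0);v=np.linalg.svd(q,full_matrices=False)[2][0];return np.degrees(np.arctan2(v[1],v[0]))
    m=(abs(X-.618)<.06)&(abs(Y+.054)<.06)&(Z>.155)
    p=P[m];r=cv2.minAreaRect(p[:,:2].astype(np.float32)*1000)
    print(n,"handle",np.round(r[0],1),np.round(r[1],1),ax(p),"zmax",np.percentile(p[:,2],95))
    m=(abs(X-.618)<.06)&(abs(Y+.054)<.06)&(Z>.112)&(Z<.124)
    print(" cantop circle",cv2.minEnclosingCircle(P[m][:,:2].astype(np.float32)*1000))
    dark=(im.max(-1)<60).astype(np.uint8)
    # grip dark blob
    k,l,st,ce=cv2.connectedComponentsWithStats(dark)
    for i in range(1,k):
        if 30<st[i,4]<4000 and 120<ce[i][0]<400 and 130<ce[i][1]<300:
            w=cv2.minAreaRect(np.argwhere(l==i)[:,::-1].astype(np.float32))
            print(" dark",st[i,4],np.round(w[0],1),np.round(w[1],1),"z.098",np.round(ray(n,w[0],.098)[0,:2]*1000,1),"z.004",np.round(ray(n,w[0],.004)[0,:2]*1000,1),"Z",np.round(np.median(Z[l==i]),3))
            if st[i,4]>1500: print("   corners",np.round(ray(n,cv2.boxPoints(w),.004)[:,:2]*1000).tolist())
    for nm,a,b in(("+",.10,.20),("-",-.24,-.17)):
        m=(X>.42)&(X<.58)&(Y>a)&(Y<b)&(Z>.038)&(Z<.05)
        mm=m.astype(np.uint8);k,l,st,ce=cv2.connectedComponentsWithStats(mm)
        i=1+np.argmax(st[1:,4]);r=cv2.minAreaRect(P[l==i][:,:2].astype(np.float32)*1000)
        print(" block",nm,st[i,4],np.round(r[0],1),np.round(r[1],1),round(r[2],1))
    m=(abs(X-.50)<.03)&(abs(Y+.145)<.03)&(Z>.09)&(Z<.104)
    r=cv2.minAreaRect(P[m][:,:2].astype(np.float32)*1000);print(" grip",m.sum(),np.round(r[0],1),np.round(r[1],1),round(r[2],1))
E
```

```text
top handle [615.9 -53.9] [73.5  9.9] -135.04469042848598 zmax 0.17446448656075159
 cantop circle ((617.1634521484375, -54.6114616394043), 34.614280700683594)
 dark 79 [168. 160.] [10. 26.] z.098 [656.5 191.3] z.004 [669.3 208.7] Z 0.067
 dark 908 [362. 179.] [34. 34.] z.098 [ 588.6 -360.9] z.004 [ 596.6 -383. ] Z 0.007
 dark 82 [166.5 180.5] [13. 25.] z.098 [597.9 196.2] z.004 [606.4 213.9] Z 0.061
 dark 2368 [338.4 233.1] [48.8 48.9] z.098 [ 436.8 -287.8] z.004 [ 433.9 -304.7] Z 0.005
   corners [[378.0, -216.0], [522.0, -249.0], [490.0, -394.0], [346.0, -360.0]]
 dark 63 [287.4 212.5] [6.2 9.6] z.098 [ 498.5 -145.2] z.004 [ 500.  -151.9] Z 0.098
 dark 56 [164.8 232.5] [41.1  1.4] z.098 [450.6 202.8] z.004 [448.6 221. ] Z 0.03
 dark 48 [121.3 225.5] [19.2  2.3] z.098 [473.2 325.2] z.004 [472.9 352.2] Z 0.029
 dark 40 [123.  247.5] [19.  2.] z.098 [411.3 320.8] z.004 [406.6 347.4] Z 0.032
 block + 110 [528.5 142.2] [12.5 78.2] 82.3
 block - 106 [ 481.7 -202. ] [12.1 78. ] 82.6
 grip 69 [ 498.4 -148.5] [20.  25.6] 88.1
scene handle [618.9 -51. ] [71.4 10.5] 45.37124249738489 zmax 0.17115479185155802
 cantop circle ((622.0986328125, -55.15285873413086), 35.21908187866211)
 dark 559 [133.9 215.3] [26.1 36.5] z.098 [ 524.6 -329.6] z.004 [ 459.4 -337.7] Z 0.003
 dark 1214 [130.  268.5] [39. 42.] z.098 [ 650.6 -368.7] z.004 [ 600.1 -381.4] Z 0.005
 block + 124 [530.2 144.4] [12.7 79.6] 81.8
 block - 128 [ 483.2 -199.7] [11.9 79.3] 82.4
 grip 91 [ 492.9 -144.3] [19.6 46.4] 82.8
```

```bash
cat >> h.py <<'E'
def Rt(deg):  # tool down, y axis at angle deg in world
    a=np.radians(deg);y=np.array([np.cos(a),np.sin(a),0]);z=np.array([0,0,-1.]);return np.c_[np.cross(y,z),y,z]
H=np.array([.6175,-.053]); HY=135.2
PADT=np.array([.432,-.312]); G=np.array([.4995,-.146]); BY=np.degrees(np.arctan2(344.2,46.9))
E
python3 - <<'E'
from h import *
for p,z,a in((H,.30,HY),(H,.148,HY),(PADT,.30,HY),(PADT,.11,HY),(G,.2,BY),(G,.066,BY),(G+.24*np.array([.135,.991]),.066,BY)):
    print(np.round(robot.ik([*p,z],Rt(a)),1))
robot.goto([*H,.26],Rt(HY))
f0=robot.read_force();print(f0,robot.read_t())
robot.servo_line([*H,.150],speed=.08)
print(robot.read_force(),robot.read_t(),robot.read_position())
for n in("scene","top"):
    im,d=robot.grab_frame(n);np.savez(n+"1.npz",im=im,d=d)
a=np.load("scene1.npz")['im'][100:260,180:340,::-1];b=np.load("top1.npz")['im'][100:260,180:340,::-1]
cv2.imwrite("pics/a1.png",cv2.resize(np.hstack([a,b]),None,fx=2.5,fy=2.5,interpolation=cv2.INTER_CUBIC))
E
```

```text
[ 13.1  13.3   0.    0.  -76.7 -57.9]
[ 13.1  18.8 -12.7   0.  -58.5 -57.9]
[-14.7   4.7 -10.3   0.  -75.  -30.1]
[-14.7  13.5 -26.2   0.  -50.4 -30.1]
[   5.3    7.1  -20.9    0.   -62.  -103.1]
[   5.3   15.7  -30.4    0.   -43.9 -103.1]
[  30.6   17.2  -28.     0.   -44.7 -128.4]
[ 0.58208938  0.18063899 -0.45610366] 2.75
[ 0.48989917 -0.23736848  0.70173838] 4.275 [ 0.6178396  -0.05297151  0.15058156]
```

View pics/a1.png

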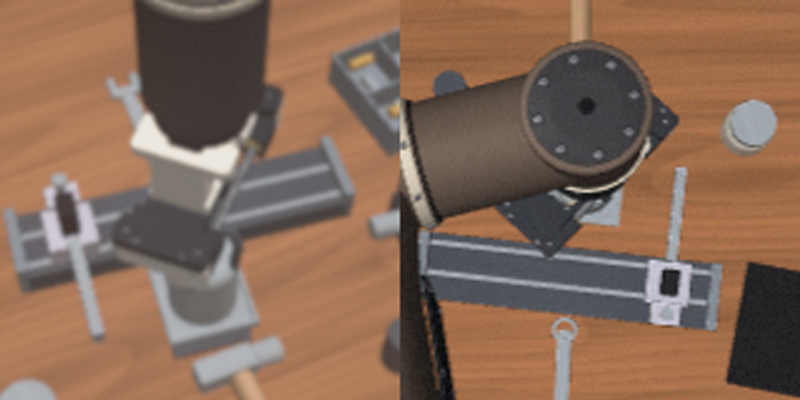

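The gripper straddles the handle, with its body well above the can, and no contact force shows. Next I'll close, lift a little and check.

```bash
python3 - <<'E'
from h import *
robot.move_gripper(0.0)
print(robot.read_grip_width(),robot.read_force(),robot.read_position())
p=robot.read_position()
robot.servo_line([p[0],p[1],.18],speed=.06)
robot.dwell(.2);print(robot.read_grip_width(),robot.read_force(),robot.read_ft_torque(),robot.read_t())
robot.servo_line([p[0],p[1],.29],speed=.12)
for n in("scene","top"):
    im,d=robot.grab_frame(n);np.savez(n+"2.npz",im=im,d=d)
a=np.load("scene2.npz")['im'][60:260,160:360,::-1];b=np.load("top2.npz")['im'][60:260,160:360,::-1]
cv2.imwrite("pics/a2.png",cv2.resize(np.hstack([a,b]),None,fx=2,fy=2,interpolation=cv2.INTER_CUBIC))
E
```

```text
0.10053792838761083 [-1.65909331  1.46197206 -0.2590104 ] [ 0.61732977 -0.05289544  0.14999454]
0.10373939103797256 [-0.23021623  0.18942165 -5.94910959] [ 0.03790988  0.0329255  -0.00756521] 6.4417
```

View pics/a2.png

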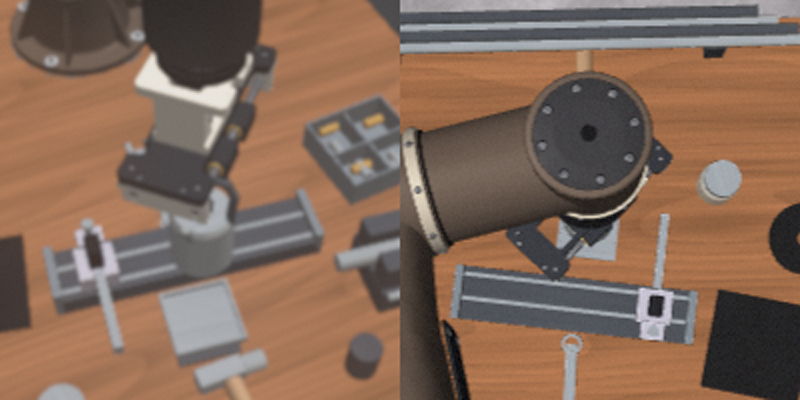

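The can hangs upright from the handle at about 6 N and the tray is empty. I'll carry it to the pad and make a guarded descent.

```bash
python3 - <<'E'
from h import *
robot.servo_line([*PADT,.29],speed=.18)
robot.dwell(.3);f0=robot.read_force();print(f0,robot.read_t())
robot.servo_line([*PADT,.126],speed=.10)
robot.dwell(.2);f0=robot.read_force();print(f0,robot.read_t())
z=.126
while z>.107:
    z-=.001;robot.servo_line([*PADT,z],speed=.02)
    f=robot.read_force()
    if f[2]-f0[2]>3.0:break
print(z,f,robot.read_position(),robot.read_t())
im,d=robot.grab_frame("scene");np.savez("scene3.npz",im=im,d=d)
cv2.imwrite("pics/a3.png",cv2.resize(im[80:300,50:270,::-1],None,fx=2.7,fy=2.7,interpolation=cv2.INTER_CUBIC))
E
```

```text
[ 0.07147885  0.29361821 -5.35831683] 9.825
[ 0.11047562  0.12610992 -5.55254853] 11.8167
0.11499999999999999 [-1.00724338  1.59896403  4.73986029] [ 0.43252295 -0.31234303  0.11591834] 14.5667
```

View pics/a3.png

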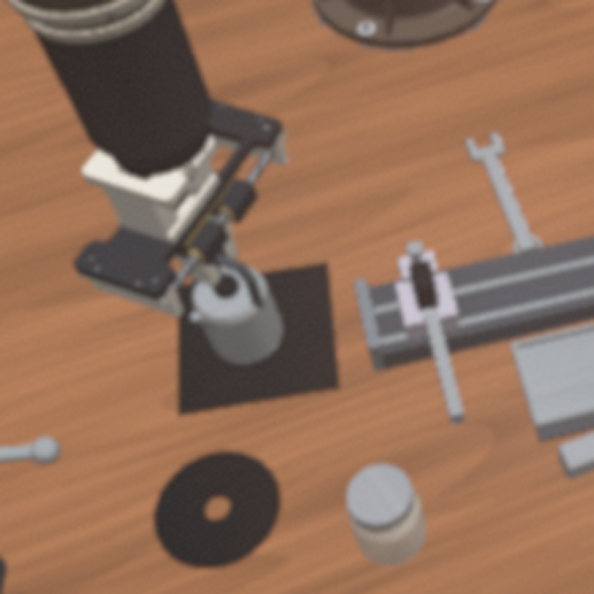

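It touched down at the expected height and stands on the pad. I'll release, rise straight up, move above the stop and take another look.

```bash
python3 - <<'E'
from h import *
p=robot.read_position()
robot.move_gripper(.6);robot.dwell(.2)
print(robot.read_force())
robot.servo_line([p[0],p[1],.25],speed=.12)
robot.goto([*G,.20],Rt(BY))
print(robot.read_force(),robot.read_t(),robot.read_position(),robot.read_qpos())
for n in("scene","top"):
    im,d=robot.grab_frame(n);np.savez(n+"4.npz",im=im,d=d)
a=np.load("scene4.npz")['im'][120:280,90:250,::-1];b=np.load("top4.npz")['im'][150:310,230:390,::-1]
cv2.imwrite("pics/a4.png",cv2.resize(np.hstack([a,b]),None,fx=2.5,fy=2.5,interpolation=cv2.INTER_CUBIC))
z=np.load("scene4.npz");P=cloud("scene",z['d']);
m=(abs(P[...,0]-.432)<.06)&(abs(P[...,1]+.312)<.06)&(P[...,2]>.075)&(P[...,2]<.09)
print(m.sum(),cv2.minEnclosingCircle(P[m][:,:2].astype(np.float32)*1000),P[m][:,2].mean())
E
```

```text
[ 0.12396546 -0.51619298 -0.44336483]
[ 0.20124519 -0.37348653  0.2159388 ] 18.1583 [ 0.49943453 -0.14622004  0.19986719] [ 5.31251645e+00  7.12859349e+00 -2.09010291e+01  5.77688879e-03
 -6.19910822e+01 -1.03010125e+02]
359 ((438.4610900878906, -313.2220153808594), 37.05085754394531) 0.081746826187887
```

View pics/a4.png

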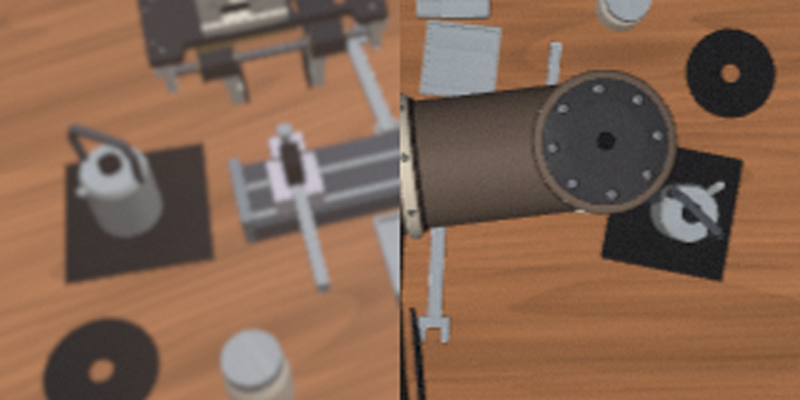

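The can stands upright and well inside the pad, with clearance. Next is the stop grip.

```bash
python3 - <<'E'
from h import *
robot.servo_line([*G,.10],speed=.1);print(robot.read_force())
robot.servo_line([*G,.068],speed=.05)
print(robot.read_force(),robot.read_t())
robot.move_gripper(0.)
robot.dwell(.2)
print(robot.read_grip_width(),robot.read_force(),robot.read_ft_torque(),robot.read_position(),robot.read_t())
im,d=robot.grab_frame("scene");np.savez("scene5.npz",im=im,d=d)
cv2.imwrite("pics/a5.png",cv2.resize(im[80:240,120:340,::-1],None,fx=3,fy=3,interpolation=cv2.INTER_CUBIC))
E
```

```text
[ 0.21342903 -0.08863486  1.13983465]
[ 0.48311805  0.18522688 -0.65038412] 20.2
0.2247978394270745 [-0.67244355  1.16677524  2.83323102] [0.39959402 0.14818891 0.01473396] [ 0.49954171 -0.14594335  0.06810276] 21.0333
```

View pics/a5.png

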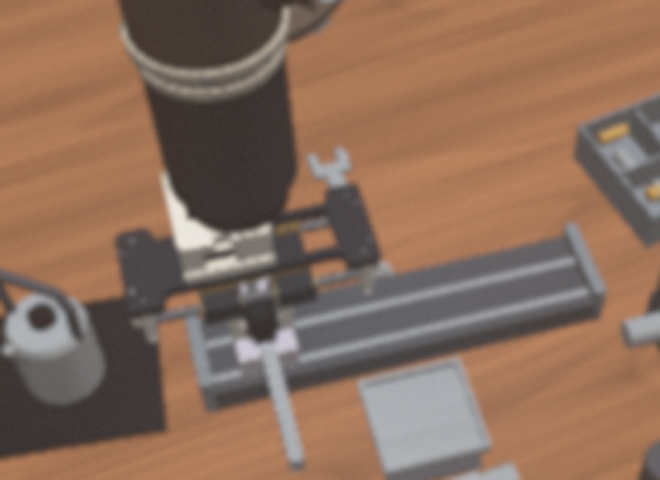

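Firm grip, 19.8 mm wide. I'll slide to just short of the notch range while watching the forces.

```bash
python3 - <<'E'
from h import *
a=np.radians(BY);u=np.array([np.cos(a),np.sin(a),0]);v=np.array([np.sin(a),-np.cos(a),0])
p0=np.array([*G,.068]);np.save("p0.npy",p0)
for s in(.02,.06,.10,.145):
    robot.servo_line(p0+u*s,speed=.08);f=robot.read_force();q=robot.read_position()-p0
    print(s,"u,v,z",np.round([q@u,q@v,q[2]],4),"F",np.round([f@u,f@v,f[2]],2),robot.read_grip_width(),robot.read_t())
E
```

```text
0.02 u,v,z [0.0205 0.0001 0.0001] F [ 1.88 -0.98  3.26] 0.22815665487483067 21.4833
0.06 u,v,z [0.0605 0.0001 0.0001] F [ 1.58 -1.39  5.31] 0.2237410075239326 22.1333
0.1 u,v,z [1.009e-01 1.000e-04 1.000e-04] F [ 2.03 -2.15  6.44] 0.22159056226544313 22.7833
0.145 u,v,z [1.463e-01 0.000e+00 1.000e-04] F [ 2.53 -2.78  5.31] 0.2269518532308193 23.5
```

```bash
python3 - <<'E'
from h import *
a=np.radians(BY);u=np.array([np.cos(a),np.sin(a),0]);v=np.array([np.sin(a),-np.cos(a),0])
p0=np.load("p0.npy");s=.145;hi=False;L=[]
while s<.24:
    s+=.001
    robot.servo_line(p0+u*s,speed=.03);f=robot.read_force();q=robot.read_position()-p0
    fu=f@u;L.append((s,q@u,fu,f@v,f[2]))
    print("%.3f %.4f fu %.2f fv %.2f fz %.2f t %.2f"%(*L[-1],robot.read_t()))
    if fu>4.5:hi=True
    if (hi and fu<-1.5) or abs(fu)>9.5:break
E
```

```text
0.146 0.1470 fu 0.21 fv -1.73 fz 5.96 t 23.75
0.147 0.1478 fu -0.25 fv -1.99 fz 5.83 t 24.00
0.148 0.1487 fu -1.11 fv -0.86 fz 6.08 t 24.25
0.149 0.1497 fu -1.43 fv -1.15 fz 4.86 t 24.50
0.150 0.1507 fu -0.93 fv -1.17 fz 6.04 t 24.75
0.151 0.1516 fu -0.93 fv -1.13 fz 5.86 t 25.00
0.152 0.1526 fu -0.94 fv -0.92 fz 5.43 t 25.25
0.153 0.1536 fu -1.11 fv -0.97 fz 5.03 t 25.50
0.154 0.1547 fu -1.15 fv -1.11 fz 5.06 t 25.75
0.155 0.1557 fu -1.26 fv -1.03 fz 5.52 t 26.00
0.156 0.1567 fu -1.49 fv -1.48 fz 5.54 t 26.25
0.157 0.1577 fu -1.20 fv -0.71 fz 5.37 t 26.50
0.158 0.1588 fu -1.04 fv -1.08 fz 5.54 t 26.75
0.159 0.1600 fu 0.71 fv -2.10 fz 6.26 t 27.00
0.160 0.1612 fu 1.98 fv -1.69 fz 5.94 t 27.25
0.161 0.1624 fu 4.04 fv -1.74 fz 5.81 t 27.50
0.162 0.1637 fu 4.34 fv -3.10 fz 5.21 t 27.75
0.163 0.1651 fu 7.94 fv -3.85 fz 6.19 t 28.00
0.164 0.1665 fu 8.54 fv -4.87 fz 6.39 t 28.25
0.165 0.1672 fu 7.44 fv -3.25 fz 5.20 t 28.50
0.166 0.1675 fu 5.58 fv -2.49 fz 5.31 t 28.75
0.167 0.1678 fu 1.43 fv -2.99 fz 5.29 t 29.00
0.168 0.1681 fu -2.62 fv -0.13 fz 5.26 t 29.25
```

That is the clear click: the force pulls in up to 8.5 N, then turns firm and crosses zero near 0.1680. I'll settle at the centre and check the force and a picture.

```bash
python3 - <<'E'
from h import *
a=np.radians(BY);u=np.array([np.cos(a),np.sin(a),0]);v=np.array([np.sin(a),-np.cos(a),0])
p0=np.load("p0.npy")
robot.servo_line(p0+u*.1674,speed=.02);robot.dwell(.5)
for i in range(4):
    robot.dwell(.1);f=robot.read_force();q=robot.read_position()-p0
    print(np.round([q@u,q@v,q[2]],4),"F",np.round([f@u,f@v,f[2]],2),robot.read_grip_width(),robot.read_t())
for n in("scene","top"):
    im,d=robot.grab_frame(n);np.savez(n+"6.npz",im=im,d=d);cv2.imwrite(f"pics/{n}6.png",im[:,:,::-1])
b=np.load("scene6.npz")['im'][80:280,100:360,::-1]
cv2.imwrite("pics/a6.png",cv2.resize(b,None,fx=3,fy=3,interpolation=cv2.INTER_CUBIC))
E
```

```text
[1.679e-01 1.000e-04 1.000e-04] F [-0.43 -1.3   5.49] 0.22578674664693205 30.1
[1.678e-01 0.000e+00 1.000e-04] F [-0.28 -0.79  6.09] 0.22697669397092143 30.2
[1.678e-01 0.000e+00 1.000e-04] F [-1.21 -0.86  5.86] 0.2273614814224057 30.3
[1.678e-01 0.000e+00 1.000e-04] F [-0.83 -1.42  4.92] 0.23077834907805972 30.4
```

View pics/a6.png

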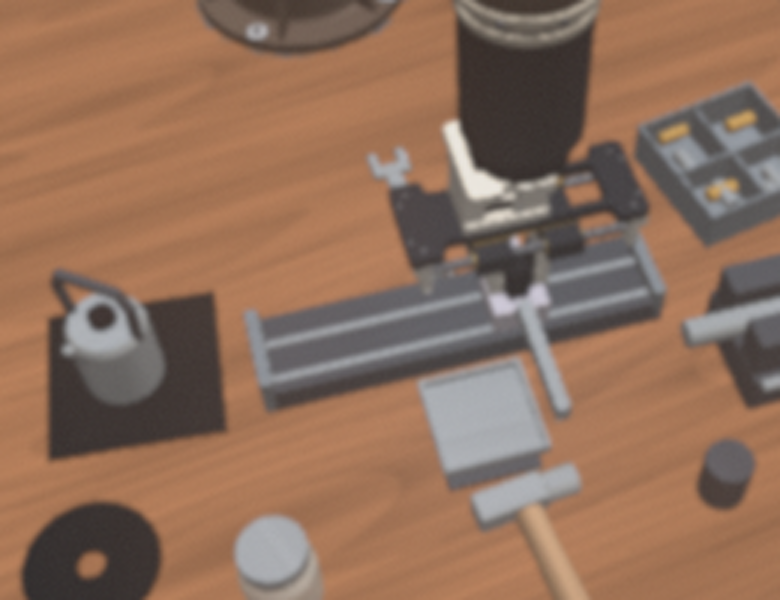

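View pics/top6.png

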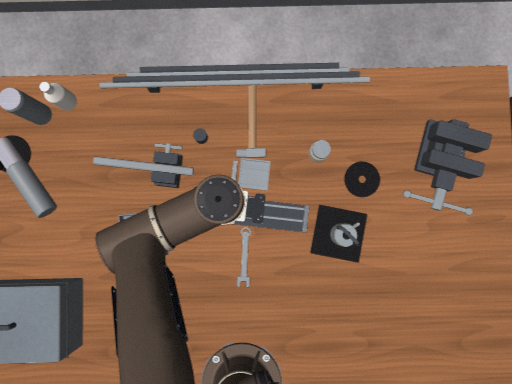

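The stop is in the notch, about 0 N net along the bed. The can is upright on the pad at (345,233) in the top view and nothing else has moved, so I'm handing in.

```bash
python3 - <<'E'
from rig import robot
print(robot.job_done())
E
```

```text
the job is handed in; nothing more can be done
None
```

The job is handed in at about 30 s on the robot's clock, with the gripper still holding the stop in what I take to be its notch.

- **Can:** I lifted it by its handle (about 0.6 kg) and carried it over the stop. I then lowered it until the wrist force showed it resting on the pad, and released it. The last pictures show it upright and well inside the pad.
- **Stop:** I gripped it and slid it along the bed. About 160 mm in, the drag turned into a pull of up to 8.5 N. The force then fell steeply and crossed zero at 168 mm. I settled there with about -0.7 N along the bed, roughly the drag alone, and the grip width held steady at about 20 mm.
- **Other things:** the other objects look unmoved in the last pictures.

**Not confirmed or in disagreement:**
- The pin drop could not be seen because the gripper hides it. I judged it in from the force alone.
- The two cameras disagreed by 3 to 5 mm on the can, so I used values between them for its handle.
- A steady 5 to 6 N vertical force stayed on the grip during the slide and at the end. It is far below the limits, so I left it.

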